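# Check the sprung corner of a headlamp

### The job

The headlamp lies face up on its bench stand. With a fingertip, press down its yellow sprung corner until the black needle of the aim indicator stands on the red band, not past it, keep it there for a good second, then let go so that the corner springs back and the needle returns to zero. Keep off the lens and the needle, pinch and lift nothing, and leave the other things on the bench where they are.

Things in the scene. Friction and masses are not known exactly. Their poses are not given: they have to be found in the camera images.
- lamp: headlamp lying face up, its stand screwed to the bench. Origin: on the bench under its middle; z up, y along its long side, x across it to the white dial. Black bezel 144 x 200 mm (x, y), 110 mm high, tilts on two studs with brass screws at (55, 112), (-55, -112) mm; yellow sprung corner at (-52, 124). Dial plate 106 x 150 mm, 90 mm high, x 76 to 182. No part is above 117 mm
- corner_pad: yellow ribbed pad on the sprung corner, 38 x 40 x 8 mm. Origin: middle of its top, 116 mm above the bench at rest; axes as the lamp's, tilting with it. It goes down 16 mm to its stop, force growing evenly by about 0.75 N per mm; let go, it springs back within 0.5 s. It can be pulled up 4 mm, which is wrong
- lens: clear lens within the bezel, 119 x 177 x 4 mm, tilting with it. Origin: middle of the tilting frame, 100 mm above the bench; the lens's top is 8 mm above the origin, 8 mm lower than the yellow pad's top, and its nearest edge 36 mm from the pad's middle. Not to be touched
- aim_needle (a joint): angle of the black needle on the dial, rad: 0 at rest (zero mark), growing as the yellow corner is pressed, about 0.059 rad for each mm that the pad goes down, at most 0.96, without lag. It turns towards the lamp's +y about an upright pivot 88 mm from the lamp's origin along x
- needle_blade: the black needle itself, 4 mm wide, lying level 97 mm above the bench. Origin: on its pivot; x along the needle to its tip, 77 mm away. Not to be touched
- needle_tip (a point): point on the needle 72 mm from its pivot, near its tip
- aim_band (a joint): angle of the middle of the red band on the dial, rad, on the same scale as aim_needle; set anew for each run between 0.42 and 0.74 and fixed by friction
- band_mid (a point): middle of the red band, 72 mm from the pivot and level with the needle. The band is 14 mm wide along the scale (0.19 rad in all) and 22 mm long; axes: x out from the pivot, y along the scale in the direction of a growing reading
- bulb_box: cardboard bulb carton 45 x 45 x 75 mm standing beside the lamp. Origin: middle of its underside. A bystander
- spare_bulb: halogen bulb standing on its grey plug, 42 mm flange, 67 mm high. Origin: middle of its underside. A bystander
- screwdriver: screwdriver with orange handle, 200 mm, lying beside the lamp. Origin: under its middle. A bystander
- wrench: steel wrench, 170 mm, lying beside the lamp. Origin: under its middle. A bystander
- spray_can: spray can, 64 mm diameter, 190 mm high, standing. Origin: middle of its underside. A bystander
- mug: white mug, 82 mm diameter, 95 mm high. Origin: middle of its underside. A bystander
- parts_tray: blue tray of small parts, 160 x 220 x 45 mm. Origin: middle of its underside. A bystander
- drill: orange and black cordless drill lying on its side, 70 mm high, about 230 x 200 mm. Origin: on the bench under the motor. A bystander

How it is judged:
On the way:
1. the needle is kept on the red band by pressing on the yellow corner (y of needle_tip in the frame of band_mid between -0.008 and 0.008 m and contact force between the fingers and corner_pad above 1.5 N), for 0.7 s.
At the end, for the whole second after the job is handed in: After the press, the corner is let go and the needle is at rest within 0.08 rad of zero (6 mm along the scale), and every loose thing is within 15 mm of where it stood (value of joint aim_needle between -0.08 and 0.08 rad and velocity of joint aim_needle between -0.1 and 0.1 rad/s and distance of each of bulb_box, spare_bulb, screwdriver, wrench, spray_can, mug, parts_tray, drill from where it was at the start of the episode below 0.015 m); the robot touches nothing.
It fails at once if the needle ran past the red band (more than 13 mm beyond its middle) (y of needle_tip in the frame of band_mid above 0.013 m).
It fails at once if the sprung corner was pinched, shoved or pulled up (over 20 N on the pad, or the needle more than 0.13 rad below zero) (contact force between the fingers and corner_pad above 20 N or value of joint aim_needle below -0.13 rad).
It fails at once if the robot touched the lens (over 0.5 N) (contact force between any of the arm, the fingers and lens above 0.5 N).
It fails at once if the robot touched the needle (over 0.3 N) (contact force between any of the arm, the fingers and needle_blade above 0.3 N).
It fails at once if a loose thing on the bench was lifted, or moved more than 15 mm (distance of any of bulb_box, spare_bulb, screwdriver, wrench, spray_can, mug, parts_tray, drill from where it was at the start of the episode above 0.015 m).
It also fails if it takes over 35 s, if anything falls off the work surface, if the arm or the gripper's body presses on something with over 40 N, if the wrist force passes 120 N, or if a joint passes its speed limit or range.

### The arm

A 6-joint arm with a two-finger parallel gripper is mounted at the origin on the work surface. World frame = base frame: x ahead of the robot, y to its left, z up, the work surface at z = 0. Lengths are in m, angles in rad, forces in N, time in s.
With the tool pointing down it reaches from about 0.425 to 0.95 m from the base axis. Payload 14.7 kg.
Tool frame: the origin (TCP) lies at the very end of the fingers, on their centre line; the grasp point (between the pads) lies 19 mm behind it (arm.pinch_z is the distance from the TCP to the grasp point, in m); z points along the fingers, y is the line along which they close (so a half turn about z gives the same grasp; the last joint's range is limited). The gripper opens to 85 mm and grips with 20 to 120 N. Pads are 22 mm wide; open, the fingers measure 114 mm over their backs; the gripper's body (76 mm by 85 mm) begins 54 mm behind the grasp point. The pads swing forward as they close: fully open they stand 13 mm farther back than shut.
Start: joints at [1.148, 0.48, 1.596, -0, 1.065, -0.047], TCP at [0.239, 0.605, 0.231] pointing down, gripper open.
Joint ranges: [-2.75, 2.75], [-0.82, 2.05], [0.23, 2.67], [-1.56, 4.7], [0.09, 2.69], [-2.92, 2.92]. Speed limits (rad/s): [1.89, 1.89, 2.39, 3.01, 3.01, 3.01].

### API

Orientations are given as a unit quaternion [x, y, z, w].
In Python, from station import arm gives the robot as it stands.
- The arm moves only by the tool step_arm, never from a script. Its arguments are lists of equal length, an entry for each row: "delta_pos": the shift along the world's x, y, z in mm, a list of three; "twist": the turn, a rotation vector about the world's x, y, z in degrees, a list of three; "grip": the opening, from -1 (shut) to 1 (fully open), so that 0 is half open. In form: {"delta_pos": [[tx, ty, tz], ...], "twist": [[wx, wy, wz], ...], "grip": [grip, ...]}. A call has 1 to 10 rows; each row shifts and turns the commanded pose from where the row before left it; what a row does not reach is not made up. A row lasts 1/12 s, in which the tool goes at most 41.7 mm and 7.16 degrees, less where a joint would pass 70% of its speed; a pose out of reach is approached as far as the arm can. A call with a gripper value outside its range is refused whole. The fingers move at their own pace and stop on an object; "squeeze" is the grip in N (left out, the last holds). Time passes only in rows, so rows that do not move let the fingers close. It gives the time, the measured TCP pose, the force, the opening and the grip force at its end, in the units of the state.
- arm.read_state(): the state, without advancing time (a new reading comes with each control period).
- arm.camera(name): name is "scene" or "top" or "wrist"; returns a dict with "pixels" (420x560x3 uint8, red, green, blue), "z_map" (420x560 float32, m along the optical axis (not along the pixel's ray), 0 where there is no reading), "intrinsics" (3x3 intrinsics, pixels), "extrinsics" (4x4, takes a point from world to camera coordinates); the wrist camera has in their place "mount" (4x4, takes a point from camera to tool coordinates, whose origin is the TCP and whose axes are the flange's). Camera axes: x right, y up, looking along -z (the intrinsics and any distortion apply to the point x, -y, -z); pixel columns grow to the right and rows downward; lengths in m; the calibration is good to about 2 mm. A picture is of the moment at which its call begins: read the wrist's pose just before it.
- arm.job_done(): hands the job in; it is judged then, once.
The state is a dict: "time_s": time; "joint_positions": joint angles; "qvel": joint speeds; "effort": joint torques, N m; "tcp_pos": TCP position; "tcp_rot": TCP orientation; "wrist_force": force on the tool from outside, world axes, zero at the start; "moment": the same for the moment, N m; "grip_width": finger opening in m; "finger_force": force on a finger pad.
Only numpy, scipy, OpenCV 4.12 (cv2) and the standard library are available. Lean on these libraries where they do the work, as an engineer would, in place of code of your own. Each camera call takes 0.05 s, during which the arm holds its last target. There are 200 camera calls.

## Working session

There is one attempt and no reset: what is moved stays moved. The work goes in short steps, Python scripts to look and compute and a tool call to move; the robot and the scene stay as the last step left them, time stands still between calls to the robot, and variables do not carry over. Pictures are saved under pics/ and viewed, at most 10 in all, crops included, and the job is handed in when it is done.

Besides the shell and the picture viewer there is one more tool, called after "Call:" as a command line: name --argument value ..., lists and objects as JSON in quotes. step_arm: Moves the arm, as the interface text tells. Its arguments: {"type":"object","properties":{"delta_pos":{"type":"array"},"twist":{"type":"array"},"grip":{"type":"array"},"squeeze":{"type":"number"}},"required":["delta_pos","twist","grip"]}

```bash
mkdir -p pics; cat > h.py <<'E'
import numpy as np, cv2
from station import arm
def ray(c,u,v):
    K=c["intrinsics"]; E=np.array(c["extrinsics"]); x=np.linalg.inv(K)@[u,v,1]
    d=np.array([x[0],-x[1],-x[2]]); R,t=E[:3,:3],E[:3,3]
    return -R.T@t, R.T@d
def onz(c,u,v,z):
    o,d=ray(c,u,v); return o+d*(z-o[2])/d[2]
def depth(c,u,v):
    o,d=ray(c,u,v); return o+d*float(c["z_map"][int(v),int(u)])
E
python3 - <<'E'
from h import *
for n in("top","scene"):
    c=arm.camera(n); cv2.imwrite(f"pics/{n}0.png",c["pixels"][:,:,::-1]); print(c.keys())
    np.save(f"pics/{n}0.npy",c,allow_pickle=True)
print(arm.read_state())
E
```

```text
dict_keys(['pixels', 'z_map', 'intrinsics', 'extrinsics'])
dict_keys(['pixels', 'z_map', 'intrinsics', 'extrinsics'])
{'time_s': 0.1, 'joint_positions': array([ 1.14840276e+00,  4.80766669e-01,  1.59680661e+00, -2.63811398e-05,
        1.06508864e+00, -4.65714012e-02]), 'qvel': array([-0.00098879, -0.00047602, -0.0013458 ,  0.00063194,  0.0002281 ,
       -0.00046586]), 'effort': array([ 8.65536931e-04, -9.52253079e+01, -4.31037748e+01,  3.49963045e-07,
        5.27586715e-03,  1.36915017e-05]), 'tcp_pos': array([0.23839654, 0.60431394, 0.23073974]), 'tcp_rot': array([ 1.86800849e-01,  9.82397657e-01, -5.22686747e-04, -1.12996943e-04]), 'wrist_force': array([-0.00904618,  0.33556279, -0.67763726]), 'moment': array([0.02573822, 0.01326881, 0.03598961]), 'finger_force': 0.0, 'grip_width': 0.08493556632358829}
```

View pics/top0.png

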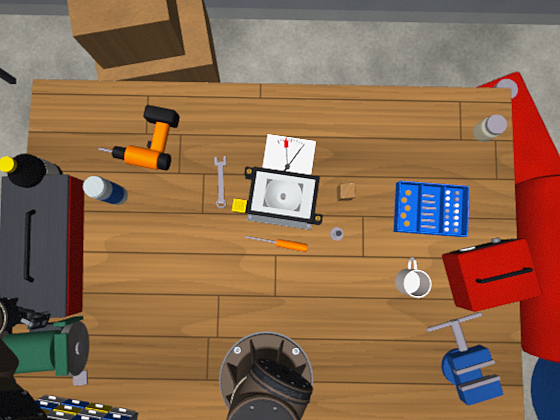

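View pics/scene0.png

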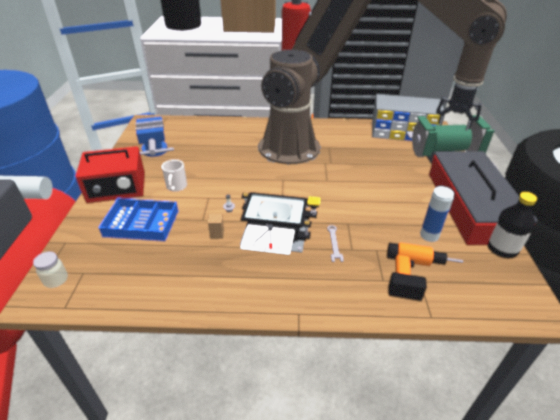

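The top view shows the lamp at about (285,195), the yellow pad at (239,206), the dial above it with the red band at (286,143), and the wrench left of the pad at (221,180). The scene view shows the pad at (314,202).

```bash
python3 - <<'E'
from h import *
C={n:np.load(f"pics/{n}0.npy",allow_pickle=True).item() for n in("top","scene")}
def mask(c,col,box):
    h=cv2.cvtColor(c["pixels"],cv2.COLOR_RGB2HSV); H,S,V=cv2.split(h)
    m=((H>22)&(H<34) if col=="y" else (H<6)|(H>174))&(S>150)&(V>90)
    b=np.zeros_like(m); b[box[1]:box[3],box[0]:box[2]]=1; return m&b
B={"top":(225,130,330,225),"scene":(225,185,335,260)}
R={}
for n,c in C.items():
    for col in "yr":
        v,u=np.nonzero(mask(c,col,B[n])); R[n,col]=(u.mean(),v.mean()); z=.116 if col=="y" else .09
        print(n,col,len(u),R[n,col],onz(c,u.mean(),v.mean(),z).round(4),depth(c,u.mean(),v.mean()).round(4))
for col in "yr":
    (o1,d1),(o2,d2)=[ray(C[n],*R[n,col]) for n in C]
    s=np.linalg.lstsq(np.c_[d1,-d2],o2-o1,rcond=None)[0]; p,q=o1+d1*s[0],o2+d2*s[1]; print(col,p.round(4),q.round(4))
# brass screws from top
c=C["top"]
for px in((251,171),(318,218)): print(px,onz(c,*px,.112).round(4))
E
```

```text
top y 184 (np.float64(238.95652173913044), np.float64(205.32065217391303)) [0.5278 0.0857 0.116 ] [0.5275 0.0856 0.1179]
top r 23 (np.float64(285.82608695652175), np.float64(142.69565217391303)) [ 0.7266 -0.0505  0.09  ] [ 0.7255 -0.0504  0.0939]
scene y 104 (np.float64(313.25), np.float64(200.80769230769232)) [0.5369 0.0895 0.116 ] [0.5305 0.09   0.1109]
scene r 2 (np.float64(270.0), np.float64(245.5)) [ 0.7258 -0.0463  0.09  ] [ 0.726  -0.0463  0.0901]
y [0.5285 0.0863 0.109 ] [0.5286 0.0902 0.1093]
r [ 0.7264 -0.0505  0.0906] [ 0.7263 -0.0463  0.0905]
(251, 171) [0.6322 0.0529 0.112 ]
(318, 218) [ 0.4948 -0.1488  0.112 ]
```

Call:
step_arm --delta_pos '[[10,-17,0],[19,-35,0],[20,-35,0],[20,-35,0],[20,-35,0],[20,-35,0],[20,-35,0],[20,-35,0],[20,-35,0],[20,-35,0]]' --twist '[[0,0,1],[0,0,1],[0,0,1],[0,0,1],[0,0,1],[0,0,1],[0,0,1],[0,0,1],[0,0,1],[0,0,1]]' --grip '[-1,-1,-1,-1,-1,-1,-1,-1,-1,-1]'

```text
time_s: 0.93
tcp_pos: [0.4279, 0.2708, 0.2312]
tcp_rot: [0.1, 0.995, -0.0, -0.0]
wrist_force: [1.4, 0.9, -0.5]
grip_width: 0.0
finger_force: 0.0
```

Call:
step_arm --delta_pos '[[20,-35,0],[20,-35,0],[20,-35,0],[20,-35,0],[15,-28,0],[7,-20,0],[0,0,0],[0,0,0]]' --twist '[[0,0,1],[0,0,1],[0,0,1],[0,0,1],[0,0,0],[0,0,0],[0,0,0],[0,0,0]]' --grip '[-1,-1,-1,-1,-1,-1,-1,-1]'

```text
time_s: 1.6
tcp_pos: [0.5296, 0.0836, 0.2309]
tcp_rot: [0.067, 0.998, -0.0, -0.0]
wrist_force: [-0.4, 0.7, -0.2]
grip_width: 0.0003
finger_force: 0.0
```

```bash
python3 - <<'E'
from h import *
s=arm.read_state()
for n in("wrist","top"):
    c=arm.camera(n); c["s"]=s; np.save(f"pics/{n}1.npy",c,allow_pickle=True); 
    im=c["pixels"][:,:,::-1]
    if n=="top": im=cv2.resize(im[120:240,200:360],None,fx=4,fy=4,interpolation=cv2.INTER_CUBIC)
    cv2.imwrite(f"pics/{n}1.png",im)
    if n=="wrist": print(c["mount"])
print(s)
E
```

```text
[[-9.58584664e-04  9.56831741e-01  2.90640844e-01  7.39465713e-02]
 [ 9.99999172e-01  1.16670186e-03 -5.42778173e-04 -3.45782055e-04]
 [-8.58438599e-04  2.90640083e-01 -9.56832067e-01 -1.43377470e-01]
 [ 0.00000000e+00  0.00000000e+00  0.00000000e+00  1.00000000e+00]]
{'time_s': 1.6, 'joint_positions': array([ 9.99732912e-02,  3.22502976e-01,  1.85706588e+00,  9.88779074e-05,
        9.62743839e-01, -1.33702407e+00]), 'qvel': array([ 0.04008308, -0.00672592,  0.01042363,  0.00643012,  0.00185532,
        0.01328143]), 'effort': array([ -3.05958912, -75.1275444 , -40.77046037,  -0.31587526,
        -0.11275518,  -0.48918307]), 'tcp_pos': array([0.52958338, 0.08360366, 0.2309387 ]), 'tcp_rot': array([ 6.68777808e-02,  9.97761109e-01, -1.97950961e-05, -3.61756758e-04]), 'wrist_force': array([-0.38967839,  0.67158104, -0.18129367]), 'moment': array([-0.01982967, -0.04808973,  0.01559663]), 'finger_force': 0.0, 'grip_width': 0.0002653150945014382}
```

View pics/wrist1.png

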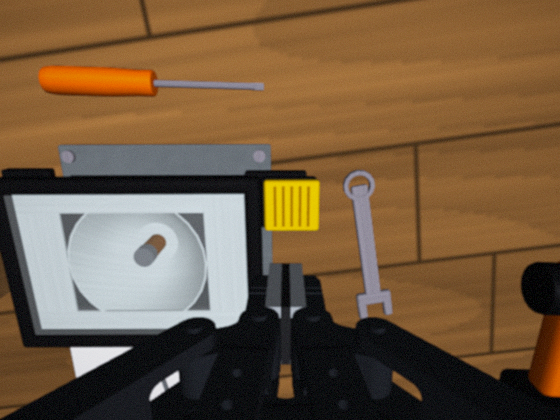

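View pics/top1.png

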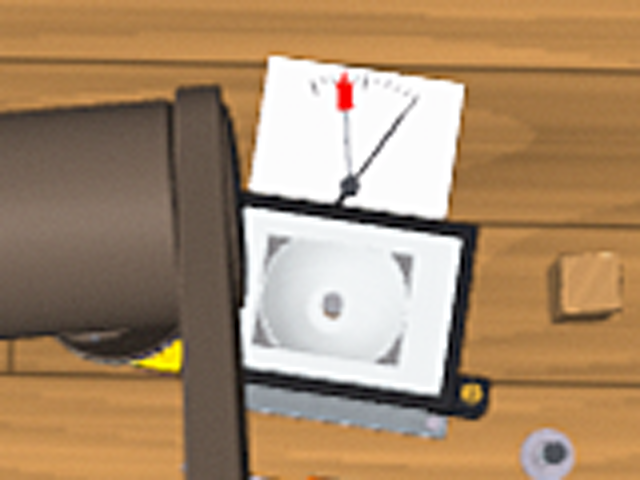

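The wrist view shows the yellow pad at (291,205), with the shut fingers below it near (285,270). The top crop shows the pivot at (350,186), needle tip at (417,97) and red band at (345,92), so the dial stays visible.

```bash
cat >> h.py <<'E'
from scipy.spatial.transform import Rotation as Ro
def dial(c):
    """needle & band angles about the lens-derived pivot, from the top view"""
    im=c["pixels"]; H,S,V=cv2.split(cv2.cvtColor(im,cv2.COLOR_RGB2HSV))
    red=((H<6)|(H>174))&(S>150)&(V>90); red[:130]=0; red[170:]=0; red[:,:262]=0; red[:,320:]=0
    v,u=np.nonzero(red); b=onz(c,u.mean(),v.mean(),.093)
    return b
def needle(c,piv,b):
    """darkest ray angle, relative to the band (rad, + past it), sampled on the dial plane at z .097"""
    E=np.array(c["extrinsics"]);K=c["intrinsics"];g=cv2.cvtColor(c["pixels"],cv2.COLOR_RGB2GRAY).astype(np.float32)
    a0=np.arctan2(b[1]-piv[1],b[0]-piv[0]); A=np.arange(-1.0,.35,.005); r=np.linspace(.03,.055,30)
    P=np.stack([piv[0]+np.outer(np.cos(a0+A),r),piv[1]+np.outer(np.sin(a0+A),r),np.full((len(A),len(r)),.097)],-1)
    q=P@E[:3,:3].T+E[:3,3]; q=q*[1,-1,-1]@K.T; uv=(q[...,:2]/q[...,2:]).astype(np.float32)
    s=cv2.remap(g,uv[...,0],uv[...,1],cv2.INTER_LINEAR).mean(1); d=np.clip(np.median(s)-s,0,None)
    k=d.argmax(); w=slice(max(k-14,0),k+15); return (A[w]*d[w]).sum()/d[w].sum(), d.max()
E
python3 - <<'E'
from h import *
c=np.load("pics/wrist1.npy",allow_pickle=True).item(); s=c["s"]
H,S,V=cv2.split(cv2.cvtColor(c["pixels"],cv2.COLOR_RGB2HSV))
m=((H>22)&(H<34)&(S>150)&(V>90)).astype(np.uint8); v,u=np.nonzero(m)
T=np.eye(4);T[:3,:3]=Ro.from_quat(s["tcp_rot"]).as_matrix();T[:3,3]=s["tcp_pos"]
c["extrinsics"]=np.linalg.inv(T@c["mount"])
r=cv2.minAreaRect(np.c_[u,v].astype(np.float32)); print(r, u.mean(),v.mean())
print("pad wrist",onz(c,*r[0],.116),depth(c,*r[0]))
t=np.load("pics/top1.npy",allow_pickle=True).item()
piv=onz(t,200+350/4,120+186/4,.097); b=dial(t)
print("piv",piv,"tip",onz(t,200+417/4,120+97/4,.097),"band",b,np.hypot(*(b-piv)[:2]),needle(t,piv,b))
E
```

```text
((291.0, 204.5), (51.0, 56.0), 90.0) 291.20302137067057 204.6322770817981
pad wrist [0.52790804 0.08785028 0.116     ] [0.52765217 0.08786916 0.11692394]
piv [ 0.65103049 -0.05657536  0.097     ] tip [ 0.72095177 -0.10660635  0.097     ] band [ 0.72523798 -0.05054563  0.093     ] 0.07445205789271421 (np.float64(-0.6546841661293418), np.float32(126.92924))
```

Call:
step_arm --delta_pos '[[-1,2,-10],[-1,2,-25],[0,0,-30],[0,0,-25],[0,0,-12],[0,0,-5],[0,0,-2],[0,0,0],[0,0,0]]' --twist '[[0,0,0],[0,0,0],[0,0,0],[0,0,0],[0,0,0],[0,0,0],[0,0,0],[0,0,0],[0,0,0]]' --grip '[-1,-1,-1,-1,-1,-1,-1,-1,-1]'

```text
time_s: 2.45
tcp_pos: [0.528, 0.0891, 0.123]
tcp_rot: [0.065, 0.998, 0.0, 0.001]
wrist_force: [1.0, 0.4, 0.1]
grip_width: -0.0
finger_force: 0.0
```

Call:
step_arm --delta_pos '[[0,0,-3],[0,0,-3],[0,0,-3],[0,0,-2],[0,0,0],[0,0,0]]' --twist '[[0,0,0],[0,0,0],[0,0,0],[0,0,0],[0,0,0],[0,0,0]]' --grip '[-1,-1,-1,-1,-1,-1]'

```text
time_s: 2.95
tcp_pos: [0.5276, 0.0887, 0.1113]
tcp_rot: [0.066, 0.998, 0.0, 0.0]
wrist_force: [-0.1, 2.9, 4.0]
grip_width: -0.0001
finger_force: 2.0
```

```bash
cat > look.py <<'E'
from h import *
import sys
t=arm.camera("top"); np.save(f"pics/{sys.argv[1]}.npy",t,allow_pickle=True)
b=np.array([.7252,-.0505,.093]); piv=np.array([.6510,-.0566,.097])
print(dial(t),needle(t,piv,b)); s=arm.read_state(); print(s["time_s"],s["tcp_pos"],s["wrist_force"])
cv2.imwrite(f"pics/{sys.argv[1]}.png",cv2.resize(t["pixels"][120:240,200:360,::-1],None,fx=4,fy=4,interpolation=cv2.INTER_CUBIC))
E
python3 look.py p2
```

```text
[ 0.72523798 -0.05054563  0.093     ] (np.float64(-0.36387645907353006), np.float32(109.90932))
3.0 [0.5276188  0.08871161 0.11139315] [-1.03173561  2.74040174  3.66728163]
```

View pics/p2.png

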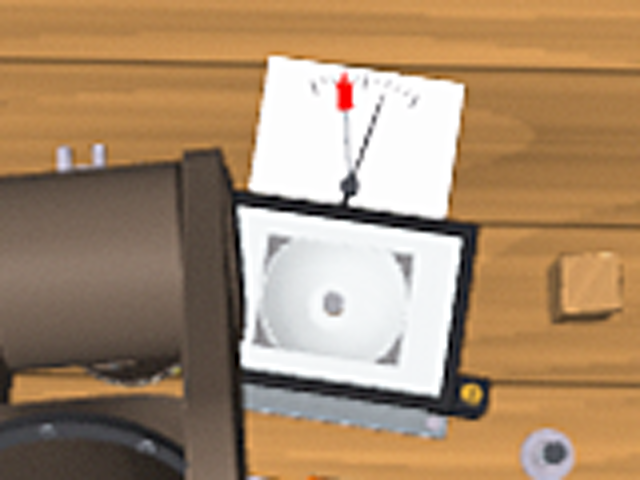

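The needle has turned to (383,95) and the band is at (345,92), so it has about 0.36 rad, or 6 mm of pad travel, left to go.

Call:
step_arm --delta_pos '[[0,0,-2],[0,0,-2],[0,0,0],[0,0,0]]' --twist '[[0,0,0],[0,0,0],[0,0,0],[0,0,0]]' --grip '[-1,-1,-1,-1]'

```text
time_s: 3.33
tcp_pos: [0.5273, 0.0888, 0.1074]
tcp_rot: [0.066, 0.998, 0.0, -0.0]
wrist_force: [-2.5, 5.3, 8.4]
grip_width: -0.0001
finger_force: 3.9
```

```bash
python3 look.py p3
```

```text
[ 0.72481712 -0.05083667  0.093     ] (np.float64(-0.1098389768886237), np.float32(98.66878))
3.3833 [0.52734937 0.0888394  0.10745239] [-2.04002871  4.22708367  7.6096819 ]
```

Call:
step_arm --delta_pos '[[0,0,-1],[0,0,-0.7],[0,0,0],[0,0,0]]' --twist '[[0,0,0],[0,0,0],[0,0,0],[0,0,0]]' --grip '[-1,-1,-1,-1]'

```text
time_s: 3.72
tcp_pos: [0.5273, 0.0889, 0.1058]
tcp_rot: [0.066, 0.998, 0.0, -0.0]
wrist_force: [-3.8, 6.3, 9.0]
grip_width: -0.0001
finger_force: 4.6
```

```bash
python3 look.py p4
```

```text
[ 0.72540113 -0.05023159  0.093     ] (np.float64(-0.024292693247561326), np.float32(178.50485))
3.7667 [0.52728226 0.08888416 0.10583095] [-3.58570048  5.62238025  8.8150287 ]
```

View pics/p4.png

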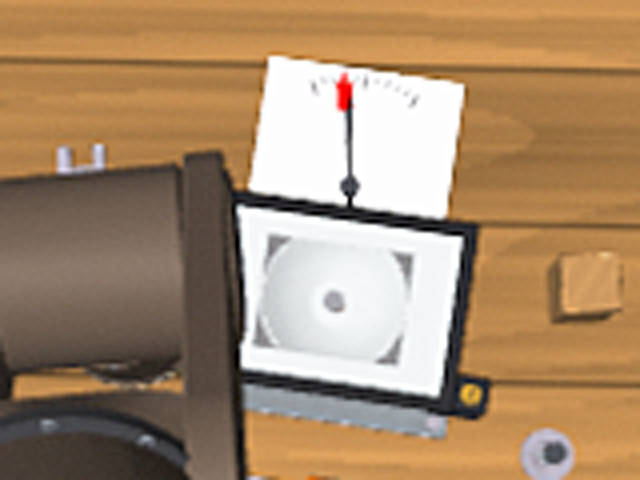

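The needle line runs from the pivot (350,186) into the middle of the red band at (345,92). Now I hold it there.

Call:
step_arm --delta_pos '[[0,0,0],[0,0,0],[0,0,0],[0,0,0],[0,0,0],[0,0,0],[0,0,0],[0,0,0],[0,0,0],[0,0,0]]' --twist '[[0,0,0],[0,0,0],[0,0,0],[0,0,0],[0,0,0],[0,0,0],[0,0,0],[0,0,0],[0,0,0],[0,0,0]]' --grip '[-1,-1,-1,-1,-1,-1,-1,-1,-1,-1]'

```text
time_s: 4.6
tcp_pos: [0.5273, 0.0889, 0.1058]
tcp_rot: [0.066, 0.998, 0.0, -0.0]
wrist_force: [-3.8, 5.4, 8.4]
grip_width: -0.0001
finger_force: 4.6
```

```bash
python3 look.py p5
```

```text
[ 0.72509314 -0.05040877  0.093     ] (np.float64(-0.02466770655893172), np.float32(195.25696))
4.65 [0.52728541 0.08888253 0.10585798] [-3.89353153  5.83199695  8.94282198]
```

Call:
step_arm --delta_pos '[[0,0,0],[0,0,0],[0,0,0],[0,0,0],[0,0,3],[0,0,5],[0,0,8],[0,0,15],[0,0,20],[0,0,20]]' --twist '[[0,0,0],[0,0,0],[0,0,0],[0,0,0],[0,0,0],[0,0,0],[0,0,0],[0,0,0],[0,0,0],[0,0,0]]' --grip '[-1,-1,-1,-1,-1,-1,-1,-1,-1,-1]'

```text
time_s: 5.48
tcp_pos: [0.5272, 0.0884, 0.1776]
tcp_rot: [0.066, 0.998, -0.0, -0.0]
wrist_force: [-0.0, 0.1, -0.6]
grip_width: -0.0005
finger_force: 0.0
```

Call:
step_arm --delta_pos '[[0,0,20],[0,0,10],[0,0,0],[0,0,0],[0,0,0],[0,0,0],[0,0,0],[0,0,0]]' --twist '[[0,0,0],[0,0,0],[0,0,0],[0,0,0],[0,0,0],[0,0,0],[0,0,0],[0,0,0]]' --grip '[-1,-1,-1,-1,-1,-1,-1,-1]'

```text
time_s: 6.15
tcp_pos: [0.5272, 0.0886, 0.2058]
tcp_rot: [0.066, 0.998, -0.0, -0.001]
wrist_force: [0.2, 0.8, 0.2]
grip_width: -0.0002
finger_force: 0.0
```

```bash
python3 look.py p6
```

```text
[ 0.72523798 -0.05054563  0.093     ] (np.float64(-0.6310943616941656), np.float32(124.35608))
6.2 [0.52728352 0.08862385 0.20601358] [ 1.17596515  0.83426858 -0.1342448 ]
```

```bash
python3 look.py p7; python3 -c "
from station import arm; print(arm.job_done())"
```

```text
[ 0.72523798 -0.05054563  0.093     ] (np.float64(-0.6310951899340755), np.float32(124.429474))
6.25 [0.52735808 0.08862632 0.20615601] [-0.21346883 -0.31431654  0.68305698]
the job is handed in; nothing more can be done
None
```

I pressed the yellow corner until the needle stood on the red band, held it there about 1.3 s, and let go. The needle came back to within about 0.02 rad of its starting angle, and I handed the job in at about 6 s; no verdict came back.

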